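Open the louvred bifold cupboard

ROBOT

A 6-joint arm with a two-finger parallel gripper is mounted at the origin on a cart in front of the work surface, level with it; the furniture and walls round the work are solid. World frame = base frame: x ahead of the robot, y to its left, z up, the work surface at z = 0. Lengths are in mm, angles in rad, forces in N, time in s.
With the tool pointing down it reaches from about 250 to 775 mm from the base axis. Payload 4 kg.
Tool frame: the origin (TCP) lies midway between the tips of the shut fingers; the grasp point (between the pads) lies 19 mm behind it; z points along the fingers, y is the line along which they close (so a half turn about z gives the same grasp; the last joint's range is limited). The gripper opens to 94 mm and grips with 3 to 60 N. Pads are 16 mm wide; open, the fingers measure 119 mm over their backs; the gripper's body (75 mm by 177 mm) begins 78 mm behind the grasp point.
Start: joints at [1.221, 0.087, 1.371, -0, 1.684, -0.103], TCP at [134.375, 533.351, 205.506] pointing down, gripper open.
Joint ranges: [-3.1, 3.1], [-0.76, 2.03], [0.27, 2.55], [-1.08, 4.22], [0.17, 2.65], [-2.57, 2.57]. Speed limits (rad/s): [2.79, 2.79, 3.14, 3.14, 3.14, 3.14].

INTERFACE

Orientations are given as a unit quaternion [w, x, y, z].
In Python, from cell import manip gives the robot as it stands.
- The arm moves only by the tool move_arm, never from a script. Its argument "moves" is a list of rows, each a list of 7 numbers: the turn, a rotation vector about the tool's x, y, z normalised to -1 to 1, where 1 is 0.12 rad, then the shift along the tool's x, y, z normalised to -1 to 1, where 1 is 0.03 m, then the gripper command: -1 is fully open, 1 is shut, values between are in proportion. In form: [[ax, ay, az, dx, dy, dz, fingers], ...]. A call has 1 to 20 rows; each row shifts and turns the commanded pose from where the row before left it, along the tool's axes as they then stand; what a row does not reach is not made up. A row lasts 1/12 s, in which the tool goes at most 41.7 mm and 7.16 degrees, less where a joint would pass 70% of its speed; a pose out of reach is approached as far as the arm can. A call with a number of a shift or a turn outside -1 to 1 is refused whole. A call with a gripper value outside its range is refused whole. The fingers move at their own pace and stop on an object; "force" is the grip in N (left out, the last holds). Time passes only in rows, so rows that do not move let the fingers close. It gives the time, the measured TCP pose, the force, the opening and the grip force at its end, in the units of the state.
- manip.get_state(): the state, without advancing time (a new reading comes with each control period).
- manip.grab_frame(name): name is "side" or "top"; returns the picture (420x560x3 uint8, blue, green, red); there is no depth.
- manip.camera_params(name): a dict with "fovy" (degrees; the focal length in pixels is half the picture's height over the tangent of half this angle, whatever the lens; pixels are square), "cx", "cy" (the principal point, pixels), "dist" ([k1, k2, p1, p2, k3] as OpenCV has them; the pictures are not rectified), "R" (3x3) and "t" (3): a world point X has camera coordinates R X + t. Camera axes: x right, y down, z forward; pixel columns grow to the right and rows downward; lengths in mm; the calibration is good to about 2 mm. A picture is of the moment at which its call begins. camera_params takes no time and is no camera call.
- manip.finish_job(): hands the job in; it is judged then, once.
Trained networks look in the newest picture that a camera, given by its name, has taken for a name from the list of things; names that differ only in an ending like _2 or _b are one class to them, and where a whole thing is asked for, a point or a joint stands for the part that bears it (a point fixed in the world has none). Each returns a list of dicts, best first, with "score" (0 to 1); they miss things now and then, are a little off and sometimes report something else, mostly with a low value. They report only what shows in the picture. A call takes as long as a camera call. They do not tell look-alikes from the thing itself.
- manip.look_for(camera, target): "location" ([x, y, z] in mm, in world coordinates, good to about 4 mm: the middle of the surface that is visible of it).
The state is a dict: "clock": time; "qpos": joint angles; "dq": joint speeds; "effort": joint torques, N m; "tool_pos": TCP position; "ee_rot": TCP orientation; "contact_force": force on the tool from outside, world axes, zero at the start; "ft_torque": the same for the moment, N m; "opening": finger opening in mm; "finger_force": force on a finger pad.
Only numpy, scipy, OpenCV 4.12 (cv2) and the standard library are available. Lean on these libraries where they do the work, as an engineer would, in place of code of your own. Each camera call takes 0.05 s, during which the arm holds its last target. There are 200 camera calls.

TASK

I need the coin rolls and lane cards from the little desk cupboard with the louvred (slatted) door. Take its bifold door by the handle and pull it all the way open, so that both panels stand folded together at the side of the opening, then let go. Leave the other cupboard, with the plain flat door, as it is, and do not disturb the glue stick.

Things in the scene. Friction and masses are not known exactly. Their poses are not given: they have to be found in the camera images.
- louvred_pull: Upright steel bar handle on the louvred door's left panel, near the fold. Bar 12 mm thick, 64 mm tall, 35 mm (centre) off the panel on 9 mm stand-offs at top and bottom; pinch it from above, a finger on each side along the panel. Origin: bar centre, 127 mm above the worktop (cupboard top 165 mm, bare). Own x points into the panel, y along it to the pivot, z up; turns with the panel.
- louvred_hinge (a point): Upright pivot axis of the left louvred panel, at the cupboard's front left corner, at handle height. Axes: x into the cupboard, y to its left, z up. Fixed cupboard 230 mm wide, 118 deep, 165 high; two equal panels 114.5 mm wide, 12 thick, 133 tall. With the door shut the handle is 80 mm right of and 47 mm in front of this point.
- louvred_panel (a joint): Angle of the left louvred panel, rad: 0 shut (panels flat), 1.48 fully open (stop). As it grows the handle swings about the pivot, outwards then left (clockwise from above); the right panel, hinged to it, folds by itself along the track. Starts shut or a little ajar, moves against about 2 N at the handle, stays where it is left.
- plain_pull: The same handle, in the same place, on the other cupboard, which has the same size and a bifold door of plain flat panels. The two cupboards stand side by side in either order. To be left alone.
- glue_stick: Glue stick, white with a yellow band, 27 mm across and 92 mm tall, standing on the worktop to the left of the cupboards; origin at the centre of its underside. To be left standing.
Not all that is in view belongs to the job. Several things look just like the glue_stick: the one meant starts farthest to the robot's right.

How it is judged (in metres and radians):
On the way:
1. the louvred door is part way open (between about 29 and 63 degrees) with the fingers on its handle (value of joint louvred_panel between 0.5 and 1.1 rad and contact force between the fingers and louvred_pull above 0.3 N), for 0.1 s.
At the end, for the whole second after the job is handed in: The louvred door is folded open (left panel at 1.27 rad or more of its 1.48 rad) and at rest, the handle of the plain door is within 20 mm of where it was, and the glue stick stands upright (value of joint louvred_panel above 1.27 rad and velocity of joint louvred_panel between -0.05 and 0.05 rad/s and distance of plain_pull from where it was at the start of the episode below 0.02 m and angle between glue_stick's own z axis and vertical below 0.17 rad); the robot touches nothing.
It fails at once if the door of the plain cupboard was moved (its handle by more than 20 mm) (distance of plain_pull from where it was at the start of the episode above 0.02 m).
It fails at once if the glue stick was disturbed (moved more than 30 mm) (distance of glue_stick from where it was at the start of the episode above 0.03 m).
It also fails if it takes over 32 s, if anything falls off the work surface, if the arm or the gripper's body presses on something with over 40 N, if the wrist force passes 120 N, or if a joint passes its speed limit or range.

## Working session

There is one attempt and no reset: what is moved stays moved. The work goes in short steps, Python scripts to look and compute and a tool call to move; the robot and the scene stay as the last step left them, time stands still between calls to the robot, and variables do not carry over. Pictures are saved under pics/ and viewed, at most 10 in all, crops included, and the job is handed in when it is done.

Besides the shell and the picture viewer there is one more tool, called after "Call:" in YAML: its name, and indented under it one key for each argument. move_arm: Moves the arm, as the interface text tells. Scaled input: -1 to 1 covers 0.03 m each way for a shift and 0.12 rad each way for a turn. Its arguments: {"type":"object","properties":{"moves":{"type":"array"},"force":{"type":"number"}},"required":["moves"]}

```bash
mkdir -p pics
python3 - <<'E'
from cell import manip
import cv2,numpy as np
a=manip.grab_frame("side");b=manip.grab_frame("top")
cv2.imwrite("pics/side.png",a);cv2.imwrite("pics/top.png",b)
s=manip.get_state();print(s)
for c in("side","top"):
    p=manip.camera_params(c);print(c,{k:np.round(v,3).tolist() for k,v in p.items()})
    for n in("louvred_pull","louvred_panel","plain_pull","glue_stick"):
        for d in manip.look_for(c,n):print(c,n,round(d["score"],2),np.round(d["location"]))
E
```

```text
{'clock': 0.1, 'qpos': array([ 1.22092241e+00,  8.78819126e-02,  1.37209416e+00, -2.77527358e-06,
        1.68360626e+00, -1.03091428e-01]), 'dq': array([-0.0006568 , -0.00178612, -0.00372552, -0.00080917,  0.00054845,
       -0.00060116]), 'effort': array([ 1.44445872e-03, -3.41254234e+01, -3.03301549e+01,  7.19201728e-02,
        3.04137392e-02, -8.90265687e-05]), 'tool_pos': array([134.18679698, 532.86827208, 204.42533051]), 'ee_rot': array([-2.22048834e-04,  1.23078463e-01,  9.92396444e-01, -9.69743048e-04]), 'contact_force': array([-0.82968881, -0.82053324,  0.4826031 ]), 'ft_torque': array([0.02975383, 0.04242596, 0.02003462]), 'finger_force': 0.0, 'opening': 93.94201991362165}
side {'fovy': 50.656, 'cx': 283.874, 'cy': 209.03, 'dist': [0.046, 0.0, 0.0, 0.0, 0.0], 'R': [[-0.889, -0.457, 0.012], [-0.267, 0.497, -0.826], [0.371, -0.737, -0.564]], 't': [525.043, 146.293, 1653.637]}
side louvred_panel 0.62 [ 527. -355.  119.]
side glue_stick 0.75 [473. 382.  53.]
side glue_stick 0.67 [595. 449.  80.]
side glue_stick 0.62 [393. 765.  60.]
side glue_stick 0.52 [510. 457.  54.]
top {'fovy': 49.122, 'cx': 280.531, 'cy': 212.971, 'dist': [-0.02, 0.0, 0.0, 0.0, 0.0], 'R': [[0.105, -0.994, -0.006], [-0.936, -0.097, -0.338], [0.336, 0.042, -0.941]], 't': [97.805, 513.461, 1604.599]}
top louvred_panel 0.64 [ 495. -412.   88.]
top plain_pull 0.5 [ 534. -414.  160.]
top plain_pull 0.37 [505. 115. 155.]
top glue_stick 0.65 [468. 364.  80.]
top glue_stick 0.64 [389. 752.  68.]
top glue_stick 0.45 [597. 439.  75.]
```

View pics/side.png

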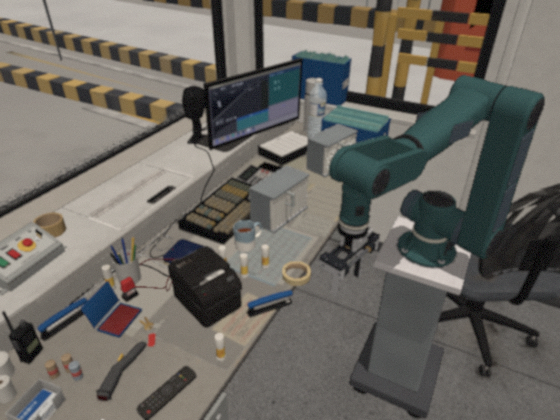

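View pics/top.png

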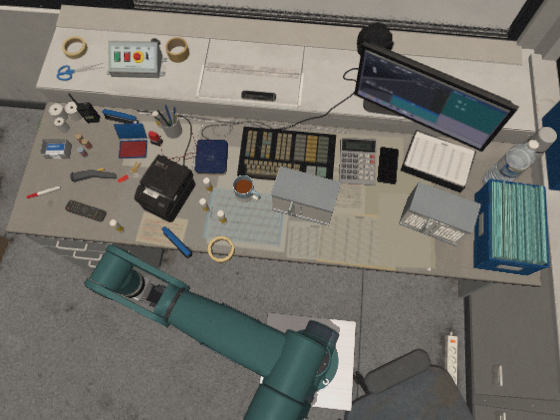

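The top view shows cupboard A around (307,196) and cupboard B around (440,212). The glue sticks are at (222,216), (204,204), (208,184) and (116,225). The one meant is (222,216), because it is farthest to the robot's right. I'll enlarge the cupboards to see which door is louvred.

Run:
```python
import cv2,numpy as np
a=cv2.imread("pics/side.png");b=cv2.imread("pics/top.png")
r=lambda i,x,y,w,h:cv2.resize(i[y:y+h,x:x+w],(400,300),interpolation=cv2.INTER_CUBIC)
m=np.vstack([np.hstack([r(b,260,155,100,75),r(b,390,175,100,75)]),np.hstack([r(a,235,155,100,75),r(a,290,110,100,75)])])
cv2.imwrite("pics/crop.png",m)
```

```text
(no output)
```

View pics/crop.png

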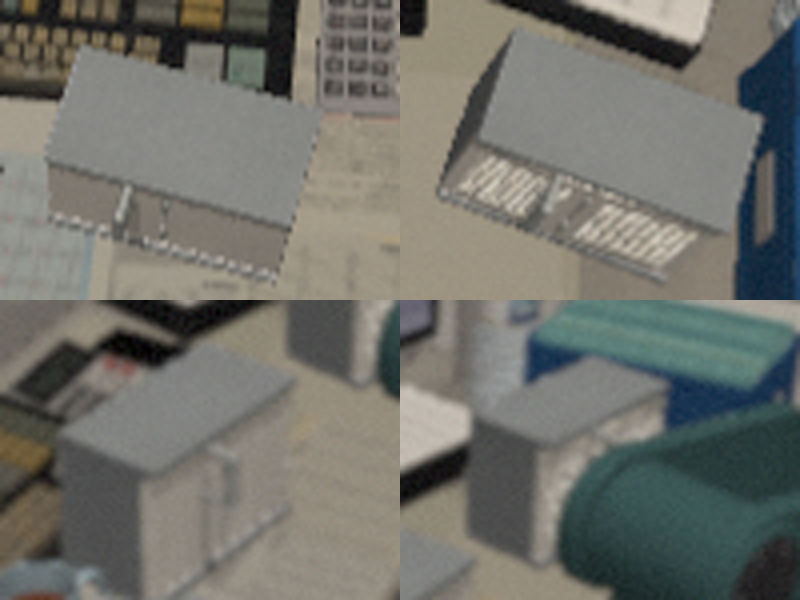

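The left crops show A (top-view pixel 307,196) with plain flat panels. The right crops show B (440,212) with slats, so B is the louvred cupboard. Its handle is near (430,222), and the door looks nearly shut.

```bash
cat > h.py <<'E'
import cv2,numpy as np
from cell import manip
from scipy.optimize import least_squares
def proj(c,P):
    p=manip.camera_params(c);f=210/np.tan(np.radians(p["fovy"])/2)
    K=np.array([[f,0,p["cx"]],[0,f,p["cy"]],[0,0,1]])
    return cv2.projectPoints(np.asarray(P,float).reshape(-1,3),cv2.Rodrigues(np.array(p["R"]))[0],np.array(p["t"],float),K,np.array(p["dist"],float))[0][:,0]
def world(q,L): # L: x into, y left, z
    c,s=np.cos(q[2]),np.sin(q[2]);L=np.asarray(L,float).reshape(-1,3)
    return np.c_[q[0]+c*L[:,0]-s*L[:,1],q[1]+s*L[:,0]+c*L[:,1],L[:,2]]
def handle(q,th,z=127): # swing clockwise from above
    a=-th;x,y=-47,-80
    return world(q,[[np.cos(a)*x-np.sin(a)*y,np.sin(a)*x+np.cos(a)*y,z]])[0]
E
python3 - <<'E'
from h import *
box=[[118,0,165],[0,0,165],[0,-230,165],[118,-230,165]]
px=np.array([[418.75,183],[410.5,210],[472,233.5],[480.75,204.5]])
s=least_squares(lambda q:(proj("top",world(q,box))-px).ravel(),[500,-330,-.3])
q=s.x;print(q,np.round(s.fun,1))
np.save("q.npy",q)
for th in(0,.1,.2,.3):print(th,handle(q,th).round(),proj("top",[handle(q,th,159),handle(q,th,95)]).round(1).tolist())
print("end",handle(q,1.48).round())
b=cv2.imread("pics/top.png");a=cv2.imread("pics/side.png")
bot=[[0,0,0],[0,-230,0],[0,-230,165],[0,0,165]]
def draw(im,c,x,y,w,h,k):
    im=cv2.resize(im[y:y+h,x:x+w],None,fx=k,fy=k,interpolation=cv2.INTER_CUBIC)
    T=lambda P:np.round((proj(c,P)-[x,y]+.5)*k).astype(int)
    for B in(box,bot):cv2.polylines(im,[T(world(q,B))],True,(0,255,0),1)
    for th,col in((0,(0,0,255)),(.2,(255,0,0))):
        cv2.polylines(im,[T([handle(q,th,159),handle(q,th,95)])],False,col,2)
    return im
cv2.imwrite("pics/ov.png",np.hstack([draw(b,"top",395,170,98,110,4),draw(a,"side",300,110,98,110,4)]))
E
```

```text
[ 5.29408871e+02 -3.02099984e+02 -2.82518519e-01] [-0.1 -1.  -1.3  0.5  1.   0.5  0.4 -0.1]
0 [ 462. -366.  127.] [[426.9, 231.0], [421.7, 236.3]]
0.1 [ 456. -359.  127.] [[424.9, 232.4], [419.7, 237.7]]
0.2 [ 451. -351.  127.] [[422.7, 233.6], [417.6, 238.9]]
0.3 [ 446. -343.  127.] [[420.3, 234.7], [415.3, 239.9]]
end [ 460. -241.  127.]
```

View pics/ov.png

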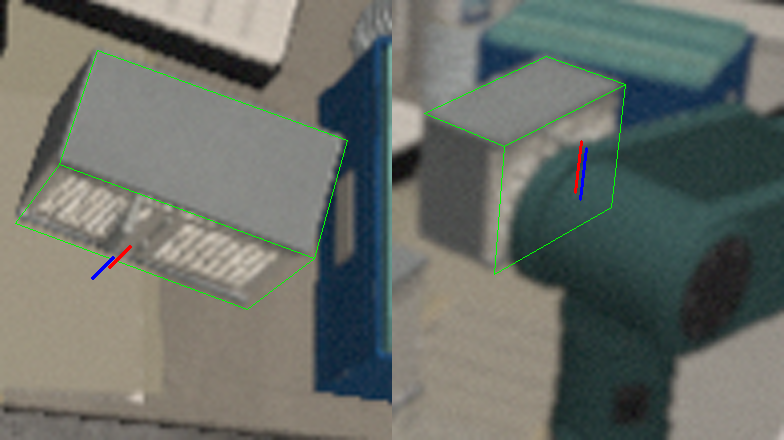

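The box fit lands on the image to within about 1 px, but the handle isn't settled yet. I'll swing the arm over now to clear the side view, then look again.

Call:
move_arm:
  moves:
    - [0,0,0,-0.5,-0.5,0,-1]
    - [0,0,0,-0.9,-0.9,0,-1]
    - [0,0,0,-0.95,-0.95,0,-1]
    - [0,0,0,-0.95,-0.95,0,-1]
    - [0,0,0,-0.95,-0.95,0,-1]
    - [0,0,0,-0.95,-0.95,0,-1]
    - [0,0,0,-0.95,-0.95,0,-1]
    - [0,0,0,-0.95,-0.95,0,-1]
    - [0,0,0,-0.95,-0.95,0,-1]
    - [0,0,0,-0.95,-0.95,0,-1]

```text
clock: 1.33
tool_pos: [330.7, 203.9, 205.9]
ee_rot: [0.001, 0.123, 0.992, 0.0]
contact_force: [0.2, 0.6, -0.3]
opening: 93.8
finger_force: 0.0
```

Call:
move_arm:
  moves:
    - [0,0,0,-0.25,-0.95,0,-1]
    - [0,0,0,-0.25,-0.95,0,-1]
    - [0,0,0,-0.25,-0.95,0,-1]
    - [0,0,0,-0.25,-0.95,0,-1]
    - [0,0,0,-0.25,-0.95,0,-1]
    - [0,0,0,-0.25,-0.95,0,-1]
    - [0,0,0,-0.25,-0.95,0,-1]
    - [0,0,0,-0.25,-0.95,0,-1]
    - [0,0,0,-0.25,-0.95,0,-1]
    - [0,0,0,-0.25,-0.95,0,-1]
    - [0,0,0,-0.25,-0.95,0,-1]
    - [0,0,0,-0.25,-0.95,0,-1]
    - [0,0,0,-0.25,-0.95,0,-1]
    - [0,0,0,-0.25,-0.95,0,-1]
    - [0,0,0,-0.25,-0.95,0,-1]
    - [0,0,0,-0.25,-0.95,0,-1]
    - [0,0,0,-0.2,-0.5,0,-1]
    - [0,0,0,0,0,0,-1]

```text
clock: 2.83
tool_pos: [337.0, -284.6, 204.9]
ee_rot: [-0.0, 0.125, 0.992, -0.0]
contact_force: [0.2, 0.4, 0.0]
opening: 94.3
finger_force: 0.0
```

Run:
```python
from h import *
a=manip.grab_frame("side");b=manip.grab_frame("top")
cv2.imwrite("pics/side2.png",a);cv2.imwrite("pics/top2.png",b)
for c in("side","top"):
    for n in("louvred_pull","louvred_panel","plain_pull"):
        for d in manip.look_for(c,n):print(c,n,round(d["score"],2),np.round(d["location"]),proj(c,d["location"]).round(1))
s=manip.get_state();print(s["clock"],s["tool_pos"],s["ee_rot"],s["qpos"])
x,y=300,105
cv2.imwrite("pics/c2.png",np.vstack([cv2.resize(a[y:y+60,x:x+100],(500,300),interpolation=2),cv2.resize(b[190:250,395:495],(500,300),interpolation=2)]))
```

```text
side louvred_pull 0.51 [ 484. -364.  132.] [[341.4 149.2]]
side louvred_panel 0.89 [ 509. -386.   83.] [[337.2 155.6]]
top louvred_panel 0.74 [ 530. -323.   86.] [[409.3 218.2]]
top plain_pull 0.4 [505. 114. 155.] [[290.8 206.7]]
3.2333 [ 337.50685298 -281.11683484  205.74026678] [ 2.71640979e-04  1.22416139e-01  9.92478817e-01 -1.15820158e-04] [-8.23851316e-01 -1.63198062e-01  1.61225355e+00  1.74741469e-04
  1.69197261e+00 -2.14917852e+00]
```

View pics/c2.png

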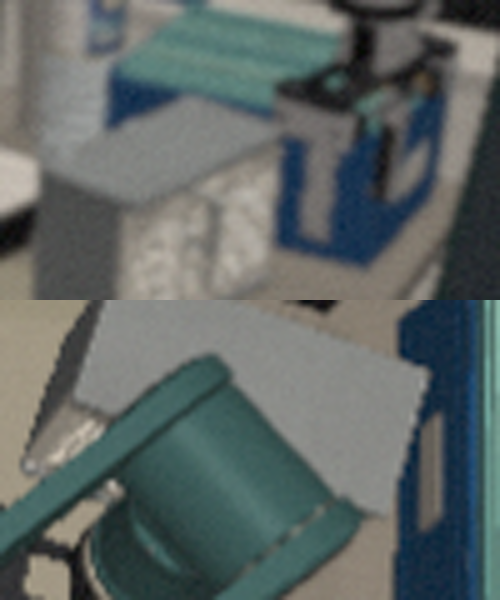

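In the side crop the upright bar of the louvred handle is at about (342,146)–(343,156) px and the door looks shut. I'll cross-check its position against the fit.

Run:
```python
from h import *
q=np.load("q.npy")
def back(c,px,z):
    return least_squares(lambda v:(proj(c,[v[0],v[1],z])[0]-px),[480,-350]).x
print(back("side",[342.5,146],159),back("side",[343,151],127),back("side",[343.2,156],95))
print("plain",back("side",[292,193.75],159),back("side",[293.7,205.7],95),back("top",[292,201.5],159),back("top",[289.5,213],95))
for px in([432,219],[430,222],[427,227],[426,230]):print(px,back("top",px,159),back("top",px,127),back("top",px,95))
for th in(0,.1,.2):print(th,proj("side",[handle(q,th,159),handle(q,th,95)]).round(1).tolist())
b=cv2.imread("pics/top.png");a=cv2.imread("pics/side2.png")
e=lambda i,x,y,w,h:cv2.normalize(cv2.resize(i[y:y+h,x:x+w],(400,300),interpolation=cv2.INTER_CUBIC),None,0,255,cv2.NORM_MINMAX)
cv2.imwrite("pics/c3.png",np.vstack([np.hstack([e(b,408,205,40,30),e(b,275,190,40,30)]),np.hstack([e(a,320,135,40,30),e(a,270,185,40,30)])]))
```

```text
[ 473.919839   -344.97871255] [ 474.49018317 -360.56578973] [ 475.7023912  -374.15463779]
plain [496.20226473 120.84519491] [495.88364032 103.52827406] [523.17066332 111.52047743] [501.9495567  117.59591035]
[432, 219] [ 508.08365022 -383.75620168] [ 520.18182118 -393.4890852 ] [ 532.27999215 -403.22196871]
[430, 222] [ 496.18405525 -376.71031536] [ 508.03257644 -386.29537839] [ 519.88109763 -395.88044142]
[427, 227] [ 476.59484335 -366.20234801] [ 488.03238901 -375.56695711] [ 499.46993469 -384.93156633]
[426, 230] [ 465.20031286 -362.71327364] [ 476.39880484 -372.00468314] [ 487.59729683 -381.29609256]
0 [[346.7, 144.7], [345.4, 157.4]]
0.1 [[347.4, 145.6], [346.0, 158.3]]
0.2 [[347.9, 146.6], [346.6, 159.3]]
```

View pics/c3.png

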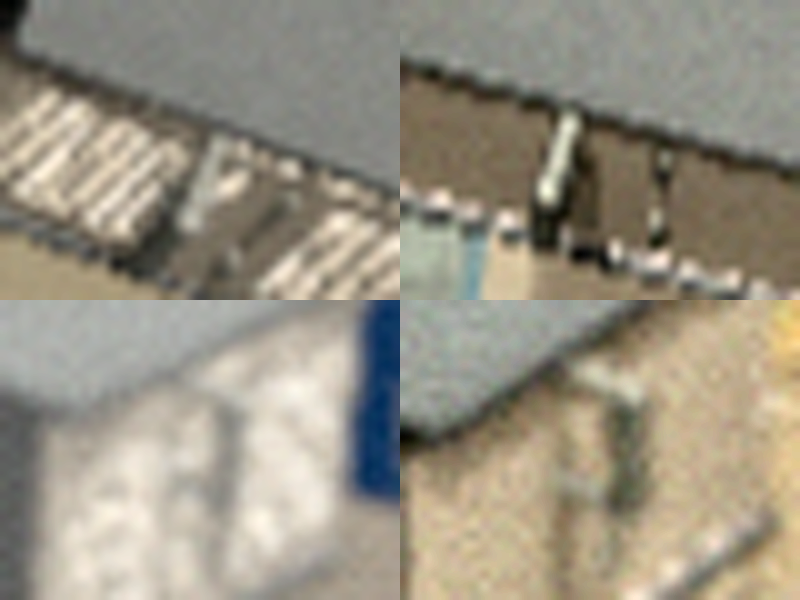

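The evidence agrees: the top view gives a bar top at (427,227), the side view gives (342,145), and the network gives (484,-364). The bar sits at about (474,-367), so the hinge is about 12 mm behind the roof's front edge, at about (541,-305). The door is shut. I'll go over the bar and descend.

Call:
move_arm:
  moves:
    - [0,0,0,-0.85,-0.28,0,-1]
    - [0,0,0,-0.85,-0.28,0,-1]
    - [0,0,0,-0.85,-0.28,0,-1]
    - [0,0,0,-0.85,-0.28,0,-1]
    - [0,0,0,-0.85,-0.28,0,-1]
    - [0,0,0,-0.85,-0.28,0,-1]
    - [0,0,0.3,0,0,0,-1]
    - [0,0,0,0,0,0.2,-0.5]
    - [0,0,0,0,0,0.4,-0.4]
    - [0,0,0,0,0,0.4,-0.4]
    - [0,0,0,0,0,0.4,-0.4]
    - [0,0,0,0,0,0,-0.4]

```text
clock: 4.23
tool_pos: [471.4, -366.3, 159.3]
ee_rot: [-0.003, 0.141, 0.99, 0.002]
contact_force: [0.0, 0.1, -0.3]
opening: 66.6
finger_force: 0.0
```

Run:
```python
from h import *
a=manip.grab_frame("side");s=manip.get_state();print(s["clock"],s["tool_pos"],s["ee_rot"],s["opening"],s["contact_force"])
e=lambda i,x,y,w,h:cv2.resize(i[y:y+h,x:x+w],(640,480),interpolation=cv2.INTER_CUBIC)
cv2.imwrite("pics/c4.png",e(a,310,105,80,60))
```

```text
4.2833 [ 471.9124809  -366.87367211  160.8141159 ] [-0.00194873  0.14087766  0.99002407  0.00142268] 66.0280585998471 [ 0.16034113 -0.0986466   0.87015357]
```

View pics/c4.png

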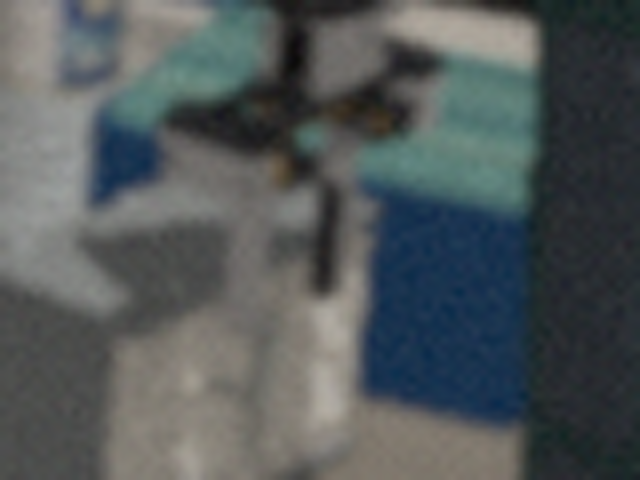

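The fingers straddle the bar in the side crop, with tips near x≈245 and 325 and the bar at x≈262. I'll lower and close.

Call:
move_arm:
  moves:
    - [0,0,0,0,0,0.4,-0.4]
    - [0,0,0,0,0,0.5,-0.4]
    - [0,0,0,0,0,0.5,-0.4]
    - [0,0,0,0,0,0.3,-0.4]
    - [0,0,0,0,0,0,1]
    - [0,0,0,0,0,0,1]
    - [0,0,0,0,0,0,1]
    - [0,0,0,0,0,0,1]
    - [0,0,0,0,0,0,1]
    - [0,0,0,0,0,0,1]
  force: 15

```text
clock: 5.12
tool_pos: [473.8, -368.5, 113.4]
ee_rot: [0.001, 0.141, 0.99, -0.0]
contact_force: [0.6, -0.1, 0.4]
opening: 29.0
finger_force: 0.0
```

Call:
move_arm:
  moves:
    - [0,0,0,0,0,0,1]
    - [0,0,0,0,0,0,1]
    - [0,0,0,0,0,0,1]
    - [0,0,0,0,0,0,1]

```text
clock: 5.45
tool_pos: [474.9, -366.6, 112.7]
ee_rot: [0.001, 0.14, 0.99, 0.002]
contact_force: [3.2, 3.6, 1.1]
opening: 11.7
finger_force: 15.0
```

The bar is gripped, with an opening of 11.7 mm. I'll swing about the pivot, 0.06 rad per row.

Call:
move_arm:
  moves:
    - [0,0,0.5,0.155,0.1,0,1]
    - [0,0,0.5,0.155,0.1,0,1]
    - [0,0,0.5,0.155,0.1,0,1]
    - [0,0,0.5,0.155,0.1,0,1]
    - [0,0,0.5,0.155,0.1,0,1]
    - [0,0,0.5,0.155,0.1,0,1]

```text
clock: 5.95
tool_pos: [459.9, -338.6, 112.7]
ee_rot: [0.004, 0.316, 0.949, 0.002]
contact_force: [12.3, 2.9, -3.1]
opening: 11.8
finger_force: 15.0
```

Run:
```python
from h import *
s=manip.get_state();print(s["clock"],s["tool_pos"],s["ee_rot"],s["opening"],s["contact_force"])
w,x,y,z=s["ee_rot"];print("turned",73.8-np.degrees(2*np.arctan2(y,x))+90)
for th in(.3,.36,.42):print(th,handle([541,-305.5,-.2825],th))
```

```text
5.95 [ 459.93344825 -338.5894891   112.6679347 ] [0.00409341 0.31626116 0.94866061 0.00227309] 11.826944537816072 [12.32000521  2.94597154 -3.12047091]
turned 20.674350336650107
0.3 [ 457.74170076 -346.45186941  127.        ]
0.36 [ 455.43588258 -341.38567696  127.        ]
0.42 [ 453.43800283 -336.19033482  127.        ]
```

Call:
move_arm:
  moves:
    - [0,0,0.5,0.13,0.15,0,1]
    - [0,0,0.5,0.13,0.15,0,1]
    - [0,0,0.5,0.13,0.15,0,1]
    - [0,0,0.5,0.145,0.11,0,1]
    - [0,0,0.5,0.145,0.11,0,1]
    - [0,0,0.5,0.145,0.11,0,1]

```text
clock: 6.45
tool_pos: [455.0, -306.3, 112.7]
ee_rot: [0.0, 0.482, 0.876, -0.0]
contact_force: [0.1, -0.8, 0.4]
opening: 11.9
finger_force: 15.0
```

Run:
```python
from h import *
s=manip.get_state();print(s["clock"],s["tool_pos"],s["ee_rot"],s["opening"],s["contact_force"],s["ft_torque"])
w,x,y,z=s["ee_rot"];print("turned",np.radians(73.8-np.degrees(2*np.arctan2(y,x))+90))
p=np.array([[474.9,-366.6],[459.9,-338.6],s["tool_pos"][:2]])
print(least_squares(lambda c:np.hypot(*(p-c).T)-92.8,[541,-305]))
for th in(.7,.75,.8):print(th,handle([541,-305.5,-.2825],th))
```

```text
6.45 [ 454.9710515  -306.28251781  112.71450634] [ 4.45335812e-04  4.81876866e-01  8.76238754e-01 -3.65481214e-04] 11.86668786995051 [ 0.0789498  -0.81259909  0.35514015] [-0.15863173 -0.08891875  0.07546045]
turned 0.722847665130889
     message: `gtol` termination condition is satisfied.
     success: True
      status: 1
         fun: [ 4.997e-02 -9.262e-02  4.860e-02]
           x: [ 5.478e+02 -3.091e+02]
        cost: 0.0067183167396827614
         jac: [[ 7.849e-01  6.196e-01]
               [ 9.479e-01  3.186e-01]
               [ 9.995e-01 -3.000e-02]]
        grad: [-2.267e-12 -1.316e-10]
  optimality: 1.3155828284260977e-10
 active_mask: [ 0.000e+00  0.000e+00]
        nfev: 5
        njev: 5
0.7 [ 448.36661905 -310.79686067  127.        ]
0.75 [ 448.21765395 -306.16050155  127.        ]
0.8 [ 448.30059641 -301.52249151  127.        ]
```

The three points fit a circle about the pivot at (547.8,-309.1), with residuals under 0.1 mm. The door started about 0.09 rad ajar and is now at about 0.79 rad. I'll continue.

Call:
move_arm:
  moves:
    - [0,0,0.5,0.15,0.11,0,1]
    - [0,0,0.5,0.15,0.11,0,1]
    - [0,0,0.5,0.15,0.11,0,1]
    - [0,0,0.5,0.15,0.11,0,1]
    - [0,0,0.5,0.15,0.11,0,1]
    - [0,0,0.5,0.15,0.11,0,1]
    - [0,0,0.5,0.15,0.11,0,1]
    - [0,0,0.5,0.15,0.11,0,1]
    - [0,0,0.5,0.15,0.11,0,1]
    - [0,0,0.5,0.15,0.11,0,1]
    - [0,0,0.3,0.1,0.07,0,1]
    - [0,0,0,0,0,0,1]

```text
clock: 7.45
tool_pos: [474.4, -250.1, 112.7]
ee_rot: [-0.001, 0.731, 0.683, -0.0]
contact_force: [-3.4, 3.6, 2.8]
opening: 11.5
finger_force: 15.0
```

Run:
```python
from h import *
s=manip.get_state();print(s["clock"],s["tool_pos"],s["opening"],s["contact_force"])
v=s["tool_pos"][:2]-[547.8,-309.1]
print(np.hypot(*v),"th",np.radians(223.4)-np.arctan2(v[1],v[0]))
```

```text
7.45 [ 474.427393   -250.14198937  112.71881141] 11.497048376414329 [-3.40005492  3.61929485  2.83210594]
94.12537636048673 th 1.4343701902797235
```

Call:
move_arm:
  moves:
    - [0,0,0.2,0.08,0.05,0,1]
    - [0,0,0,0,0,0,1]
    - [0,0,0,0,0,0,-0.5]
    - [0,0,0,0,0,0,-0.5]
    - [0,0,0,0,0,0,-0.5]
    - [0,0,0,0,0,0,-0.5]
    - [0,0,0,0,0,0,-0.5]
    - [0,0,0,0,0,-0.4,-0.5]
    - [0,0,0,0,0,-0.8,-0.5]
    - [0,0,0,0,0,-0.9,-0.5]
    - [0,0,0,0,0,-0.9,-0.5]
    - [0,0,0,0,0,-0.9,-0.5]
    - [0,0,0,0,0,-0.5,-0.5]
    - [0,0,0,0.9,0,0,-0.5]
    - [0,0,0,0.9,-0.6,0,-0.5]
    - [0,0,0,0.9,-0.6,0,-0.5]
    - [0,0,0,0.9,-0.6,0,-0.5]
    - [0,0,0,0.9,-0.6,0,-0.5]
    - [0,0,0,0,0,0,-0.5]

```text
clock: 9.03
tool_pos: [415.8, -104.3, 246.5]
ee_rot: [0.0, 0.737, 0.675, 0.001]
contact_force: [-0.4, 0.6, -0.6]
opening: 70.3
finger_force: 0.0
```

Run:
```python
from h import *
a=manip.grab_frame("side");b=manip.grab_frame("top");s=manip.get_state();print(s["clock"],s["tool_pos"],s["opening"],s["contact_force"])
e=lambda i,x,y,w,h:cv2.resize(i[y:y+h,x:x+w],(400,400),interpolation=cv2.INTER_CUBIC)
cv2.imwrite("pics/c5.png",np.hstack([e(a,270,90,130,130),e(b,360,160,130,130)]))
for c in("side","top"):
    for d in manip.look_for(c,"glue_stick"):print(c,d["location"].round() if hasattr(d["location"],"round") else d["location"])
```

```text
9.1333 [ 417.64100529 -107.54060419  245.89726285] 70.59400460053477 [1.07272024 0.28045525 0.13101211]
side [389.2, 769.0, 57.1]
side [473.8, 382.2, 51.8]
side [512.4, 455.5, 58.5]
top [508.2, 439.9, 75.7]
top [392.1, 752.0, 71.7]
top [595.6, 438.1, 73.8]
top [467.1, 364.0, 77.1]
```

View pics/c5.png

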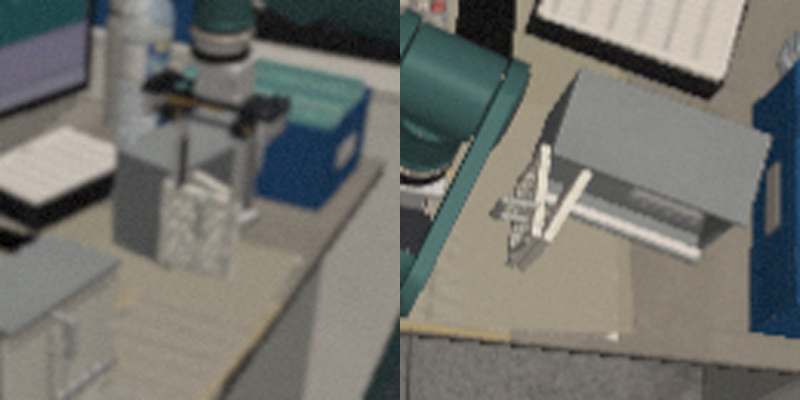

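The top crop shows both panels folded at the left of the opening, with strips at (545,150)–(540,235) and (588,172)–(548,240), but still in a V. I'll measure the angle before handing in.

Run:
```python
from h import *
b=manip.grab_frame("top");cv2.imwrite("pics/top6.png",b)
k=400/130
T=lambda u,v:np.array([360+(u-400+.5)/k-.5,160+(v+.5)/k-.5])
def back(px,z):return least_squares(lambda v:(proj("top",[v[0],v[1],z])[0]-px),[480,-350]).x
q=np.load("q.npy")
for z in(149,155):
  for n,(p0,p1) in dict(left=((545,150),(540,235)),right=((588,172),(548,240)),roof=((553,152),(738,223))).items():
    A,B=back(T(*p0),165 if n=="roof" else z),back(T(*p1),165 if n=="roof" else z);d=B-A
    print(z,n,A.round(),B.round(),"len",np.hypot(*d).round(),"ang",np.degrees(np.arctan2(d[1],d[0])).round(1))
print("yaw shut dir",np.degrees(q[2])-90)
cv2.imwrite("pics/c6.png",cv2.resize(b[195:255,510-120:510-40],(800,600),interpolation=cv2.INTER_CUBIC))
```

```text
149 left [ 543. -298.] [ 439. -293.] len 104.0 ang 177.6
149 right [ 521. -347.] [ 434. -302.] len 98.0 ang 152.6
149 roof [ 535. -303.] [ 471. -511.] len 218.0 ang -107.1
155 left [ 540. -296.] [ 437. -292.] len 103.0 ang 177.6
155 right [ 518. -346.] [ 432. -301.] len 97.0 ang 152.6
155 roof [ 535. -303.] [ 471. -511.] len 218.0 ang -107.1
yaw shut dir -106.18711875551185
```

View pics/c6.png

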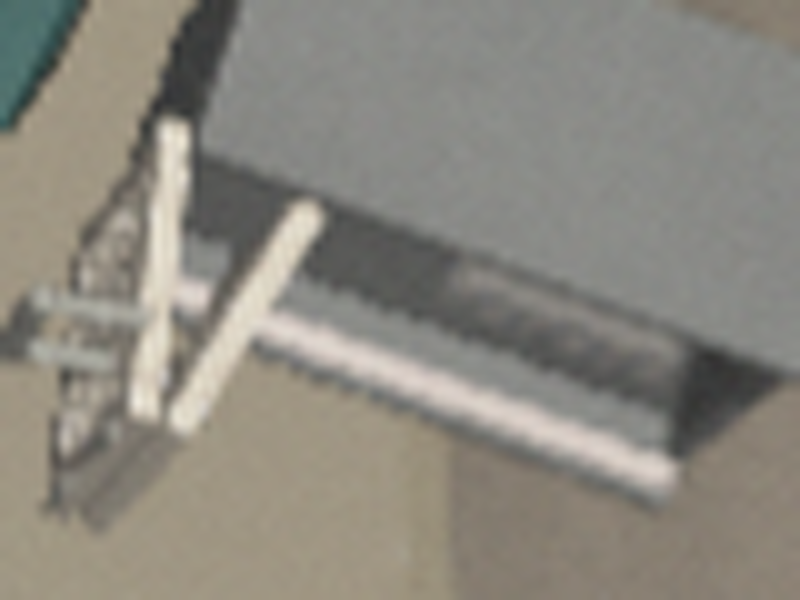

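The left panel measures about 1.33 rad, so it passes with little margin. I'll retrace to the handle, re-grip and push the door on to its stop.

Call:
move_arm:
  moves:
    - [0,0,0,-0.9,0.6,0,-0.5]
    - [0,0,0,-0.9,0.6,0,-0.5]
    - [0,0,0,-0.9,0.6,0,-0.5]
    - [0,0,0,-0.9,0.6,0,-0.5]
    - [0,0,0,-0.9,0,0,-0.5]
    - [0,0,0,0,0,0,-0.5]
    - [0,0,0,0,0,0.5,-0.5]
    - [0,0,0,0,0,0.8,-0.5]
    - [0,0,0,0,0,0.8,-0.5]
    - [0,0,0,0,0,0.8,-0.5]
    - [0,0,0,0,0,0.8,-0.5]
    - [0,0,0,0,0,0.7,-0.5]
    - [0,0,0,0,0,0,1]
    - [0,0,0,0,0,0,1]
    - [0,0,0,0,0,0,1]
    - [0,0,0,0,0,0,1]
    - [0,0,0,0,0,0,1]
    - [0,0,0,0,0,0,1]
    - [0,0,0,0,0,0,1]
    - [0,0,0,0,0,0,1]

```text
clock: 10.95
tool_pos: [477.0, -249.1, 113.0]
ee_rot: [0.0, 0.739, 0.674, 0.0]
contact_force: [0.4, -0.5, 0.6]
opening: 20.8
finger_force: 0.0
```

Call:
move_arm:
  moves:
    - [0,0,0,0,0,0,1]
    - [0,0,0,0,0,0,1]
    - [0,0,0.4,0.13,0.09,0,1]
    - [0,0,0.4,0.13,0.09,0,1]
    - [0,0,0.3,0.1,0.07,0,1]
    - [0,0,0,0,0,0,1]

```text
clock: 11.45
tool_pos: [482.6, -241.2, 112.6]
ee_rot: [-0.001, 0.782, 0.623, -0.004]
contact_force: [-9.4, -4.0, 4.8]
opening: 12.0
finger_force: 15.0
```

The handle moved a further 10 mm (about 0.1 rad), and the force rose to about 10 N, so the door is at its stop. I'll let go and back off as before.

Call:
move_arm:
  moves:
    - [0,0,0,0,0,0,-0.5]
    - [0,0,0,0,0,0,-0.5]
    - [0,0,0,0,0,0,-0.5]
    - [0,0,0,0,0,0,-0.5]
    - [0,0,0,0,0,0,-0.5]
    - [0,0,0,0,0,-0.4,-0.5]
    - [0,0,0,0,0,-0.8,-0.5]
    - [0,0,0,0,0,-0.9,-0.5]
    - [0,0,0,0,0,-0.9,-0.5]
    - [0,0,0,0,0,-0.9,-0.5]
    - [0,0,0,0,0,-0.5,-0.5]
    - [0,0,0,0.9,0,0,-0.5]
    - [0,0,0,0.9,-0.6,0,-0.5]
    - [0,0,0,0.9,-0.6,0,-0.5]
    - [0,0,0,0.9,-0.6,0,-0.5]
    - [0,0,0,0.9,-0.6,0,-0.5]
    - [0,0,0,0,0,0,-0.5]
    - [0,0,0,0,0,0,-0.5]

```text
clock: 12.95
tool_pos: [445.5, -90.7, 246.0]
ee_rot: [0.001, 0.781, 0.625, 0.001]
contact_force: [0.6, -0.2, 0.4]
opening: 70.3
finger_force: 0.0
```

Run:
```python
from h import *
b=manip.grab_frame("top");s=manip.get_state();print(s["clock"],s["contact_force"],np.abs(s["dq"]).max())
cv2.imwrite("pics/c7.png",cv2.resize(b[195:255,390:470],(800,600),interpolation=cv2.INTER_CUBIC))
```

```text
13.0 [-0.2860849   0.1725876   0.05584797] 0.027790852033833045
```

View pics/c7.png

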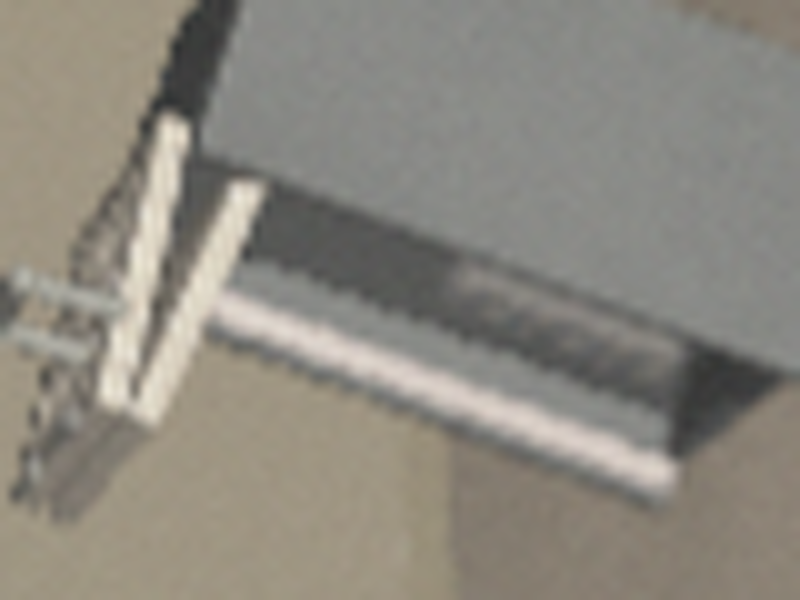

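The strips now run (175,120)–(115,400) and (248,185)–(148,415), a V of about 11°, so the left panel is at about 1.47 rad and fully folded. Handing in.

```bash
python3 -c "
from cell import manip;print(manip.finish_job())"
```

```text
the job is handed in; nothing more can be done
None
```

The louvred door is fully open with both panels folded at the left (left panel about 1.47 rad in the last picture), the handle is released, the arm stayed clear of the plain cupboard and the glue stick, and the job was handed in at about 13 s with no verdict returned.

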